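# Stack collar and neck sleeve on a wooden puppet

### The job

Get the standing wooden puppet on the bench ready for its head: put the wide flat collar ring over its neck peg, down onto the shoulders, and then put the taller, narrower sleeve over the peg on top of the collar. Both should sit flat, and you should let go of them; the solid disc and solid round offcut of the same sizes have no hole and are not wanted.

Things in the scene. Friction and masses are not known exactly. Their poses are not given: they have to be found in the camera images.
- collar_center (a point): Collar: flat ring of plain light wood, 60 mm outer diameter, 20 mm high, lying flat on the bench, with a 30 mm through hole. The point is at its centre, half-way up (10 mm above its underside); z is the ring's axis. Either face may be up. A solid wooden disc of the same outer size, without a hole, lies elsewhere on the bench. At least 25 mm is free all round for fingers.
- sleeve_center (a point): Neck sleeve: short tube of plain light wood, 44 mm outer diameter, 34 mm high, standing on end on the bench, with a 30 mm through hole. The point is at its centre, half-way up (17 mm above its underside); z is its axis. Either end may be up. A solid round offcut of the same outer size, without a hole, stands elsewhere on the bench. At least 25 mm is free all round for fingers.
- neck_foot (a point): Foot of the neck peg, on the flat top of the shoulders of a headless wooden puppet that stands fixed on a plywood base; 150 mm above the bench. z points up along the peg, x towards the puppet's back and y to the side along its shoulders. The peg is 12 mm in diameter, rises 62 mm above this point and tapers to 6 mm over its last 8 mm. The shoulders measure 74 mm (x) by 100 mm (y), level; the arms hang at the sides, nothing above the shoulders, but the peg.
Not all that is in view belongs to the job. Leave any orange or pink look-alike of the part that bears sleeve_center alone. Leave any turquoise look-alike of the part that bears neck_foot alone.

How it is judged:
On the way:
1. the collar lies flat on the shoulders, around the neck peg (horizontal distance between collar_center and neck_foot below 0.014 m and z of collar_center in the frame of neck_foot between 0.005 and 0.015 m and angle between the z axis of collar_center and the z axis of neck_foot, either way round below 0.17 rad), for 0.2 s.
At the end, for the whole second after the job is handed in: The collar lies flat on the shoulders around the peg and the sleeve stands on the collar around the peg: each within 14 mm of the peg's axis, within 5 mm of its seated height and within about 10 degrees of level (all of step 1 and horizontal distance between sleeve_center and neck_foot below 0.014 m and z of sleeve_center in the frame of neck_foot between 0.032 and 0.042 m and angle between the z axis of sleeve_center and the z axis of neck_foot, either way round below 0.17 rad); the robot touches nothing.
It also fails if it takes over 54 s, if anything falls off the work surface, if the arm or the gripper's body presses on something with over 40 N, if the wrist force passes 120 N, or if a joint passes its speed limit or range.

### The arm

A 6-joint arm with a two-finger parallel gripper is mounted at the origin on the work surface. World frame = base frame: x ahead of the robot, y to its left, z up, the work surface at z = 0. Lengths are in m, angles in rad, forces in N, time in s.
With the tool pointing down it reaches from about 0.275 to 0.725 m from the base axis. Payload 15.9 kg.
Tool frame: the origin (TCP) lies between the finger pads; the fingertips stand 14 mm ahead of it and the grasp point (between the pads) lies 5 mm behind it (env.tip_extent is the distance from the TCP to the fingertips, in m); z points along the fingers, y is the direction in which the jaws open and shut (so a half turn about z gives the same grasp; the last joint's range is limited). The gripper opens to 85 mm and grips with 20 to 120 N. Pads are 22 mm wide; open, the fingers measure 114 mm over their backs; the gripper's body (76 mm by 85 mm) begins 54 mm behind the grasp point. The pads swing forward as they close: fully open they stand 13 mm farther back than shut.
Start: joints at [-1.179, 0.213, -0.034, 1.323, 0, 1.571], TCP at [0.191, -0.462, 0.245] pointing down, gripper open.
Joint ranges: [-2.98, 2.98], [-0.74, 1.72], [-1.14, 1.35], [-2.1, 2.04], [-1.57, 1.44], [-3.14, 3.14]. Speed limits (rad/s): [1.89, 1.89, 2.39, 2.57, 3.14, 3.14].

### API

Orientations are given as a rotation vector (axis times angle).
In Python, from station import monitor, cams, workorder, env gives the robot as it stands. The module is installed in compiled form; this text tells all that it offers.
- The arm moves only by the shell command python3 -m pendant 'ROWS' [OPENING]. ROWS is JSON, a list of rows, each a list of 4 numbers: the shift along the tool's x, y, z in units of 30 mm (1.0 is 30 mm), then the turn about the tool's z in units of 10 degrees (1.0 is 10 degrees). In form: [[x, y, z, yaw], ...]. A call has 1 to 10 rows; each row is the pose to reach, as a shift and turn from the pose measured when the call began, along the tool's axes at that moment; what a row does not reach only later rows make up. A row lasts 1/8 s, in which the tool goes at most 62.5 mm and 10.7 degrees, less where a joint would pass 70% of its speed; a pose out of reach is approached as far as the arm can. A call with a gripper value outside its range is refused whole. OPENING is the finger opening in mm, from 0 to 85.4, set as the call begins (- or left out, the last holds). The fingers move at their own pace and stop on an object; the grip force is fixed at half the most. Time passes only in rows, so rows that repeat a pose let the fingers close. It gives the time, the measured TCP pose, the force and the opening at its end, in the units of the state.
- monitor.observe(): the state, without advancing time (a new reading comes with each control period).
- cams.snapshot(name): name is "scene" or "side" or "wrist"; returns a dict with "image" (384x512x3 uint8, red, green, blue), "intrinsics" (3x3 intrinsics, pixels), "camera_from_world" (4x4, takes a point from world to camera coordinates). Camera axes: x right, y down, z forward; pixel columns grow to the right and rows downward; lengths in m; the calibration is good to about 2 mm. A picture is of the moment at which its call begins. There is no depth.
- workorder.sign_off(): hands the job in, once; it reports no verdict.
The state is a dict: "time_s": time; "joints": joint angles; "joint_vel": joint speeds; "effort": joint torques, N m; "position": TCP position; "tcp_rot": TCP orientation; "ft_force": force on the tool from outside, world axes, zero at the start; "moment": the same for the moment, N m; "grip_width": opening from 0.0 (shut) to 1.0 (fully open).
Only numpy, scipy, OpenCV 4.12 (cv2) and the standard library are available. Lean on these libraries where they do the work, as an engineer would, in place of code of your own. Each camera call takes 0.05 s, during which the arm holds its last target.

## Working session

There is one attempt and no reset: what is moved stays moved. The work goes in short steps, Python scripts to look and compute and a shell command to move; the robot and the scene stay as the last step left them, time stands still between calls to the robot, and variables do not carry over. Pictures are saved under pics/ and viewed, and the job is handed in when it is done.

```bash
mkdir -p pics; cat > h.py <<'E'
import numpy as np, cv2
from station import monitor, cams, workorder, env
from scipy.spatial.transform import Rotation as R
def snap(name,fn):
    s=cams.snapshot(name); cv2.imwrite('pics/'+fn+'.png',s['image'][:,:,::-1]); np.savez('pics/'+fn+'.npz',**s); return s
def load(fn): return np.load('pics/'+fn+'.npz')
def onplane(s,u,v,z):
    K=s['intrinsics'];T=s['camera_from_world'];d=T[:3,:3].T@np.linalg.solve(K,[u,v,1.]);c=-T[:3,:3].T@T[:3,3]
    return c+d*(z-c[2])/d[2]
def proj(s,p):
    T=s['camera_from_world'];q=s['intrinsics']@(T[:3,:3]@np.asarray(p)+T[:3,3]);return q[:2]/q[2]
def crop(fn,u0,v0,u1,v1,k,out):
    im=cv2.imread('pics/'+fn+'.png')[v0:v1,u0:u1];cv2.imwrite('pics/'+out+'.png',cv2.resize(im,None,fx=k,fy=k,interpolation=cv2.INTER_CUBIC))
def rows(target,yaw=None):
    "shift in tool axes units to world target"
    o=monitor.observe();M=R.from_rotvec(o['tcp_rot']).as_matrix()
    return M.T@(np.array(target)-o['position'])/0.03
E
python3 - <<'E'
from h import *
for n in('scene','side','wrist'):
    s=snap(n,n+'0');T=s['camera_from_world'];print(n,-T[:3,:3].T@T[:3,3],T[2,:3])
o=monitor.observe();print(o);print(R.from_rotvec(o['tcp_rot']).as_matrix().round(3))
E
```

```text
scene [ 0.76018827 -0.62747063  0.90910088] [-0.30394745  0.52001042 -0.79825128]
side [ 0.39039874 -0.83110144  0.70064987] [ 0.09768131  0.78681353 -0.60941187]
wrist [ 0.252219  -0.4356761  0.3734442] [-0.24821926 -0.10086061 -0.96343881]
{'time_s': 0.15, 'joints': array([-1.17897353e+00,  2.13254836e-01, -3.48785151e-02,  1.32351057e+00,
       -1.75430388e-05,  1.57078550e+00]), 'joint_vel': array([-0.00084162, -0.00110825,  0.00171513,  0.00120225,  0.00109791,
        0.00067988]), 'effort': array([ 2.58156353e-03, -6.86404395e+01,  4.87247193e+01,  1.30477306e-02,
        2.21083037e-04, -2.13390223e-06]), 'position': array([ 0.19083835, -0.46188271,  0.24493845]), 'tcp_rot': array([-3.08068062e+00, -6.11399762e-01,  2.86118259e-04]), 'ft_force': array([-0.76412878,  0.19119665, -0.07600314]), 'moment': array([ 0.04445666,  0.0084758 , -0.03321977]), 'grip_width': 1.0019361069875043}
[[ 0.924  0.382 -0.   ]
 [ 0.382 -0.924  0.001]
 [-0.    -0.001 -1.   ]]
```

View pics/scene0.png

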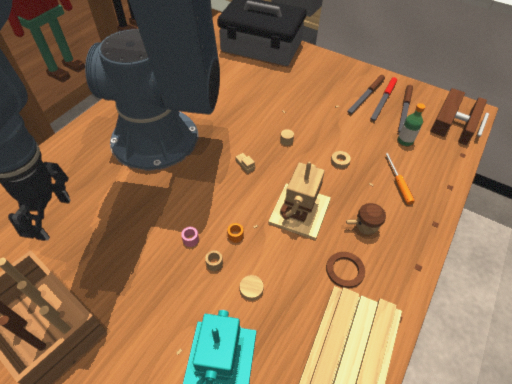

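View pics/side0.png

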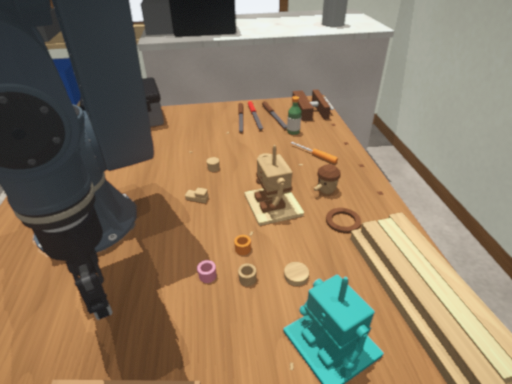

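View pics/wrist0.png

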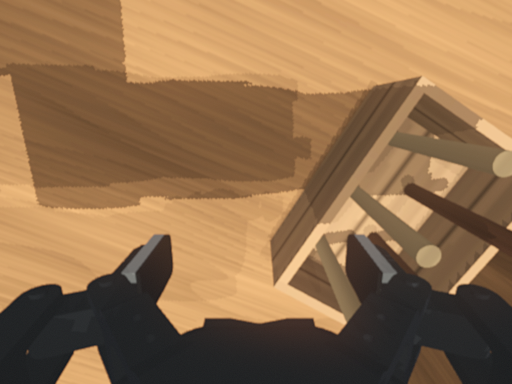

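```bash
python3 - <<'E'
from h import *
crop('scene0',180,215,280,305,6,'a1')
crop('scene0',265,120,365,240,5,'a2')
crop('side0',180,230,320,290,5,'a3')
crop('side0',200,135,350,230,5,'a4')
E
```

```text
(no output)
```

View pics/a1.png

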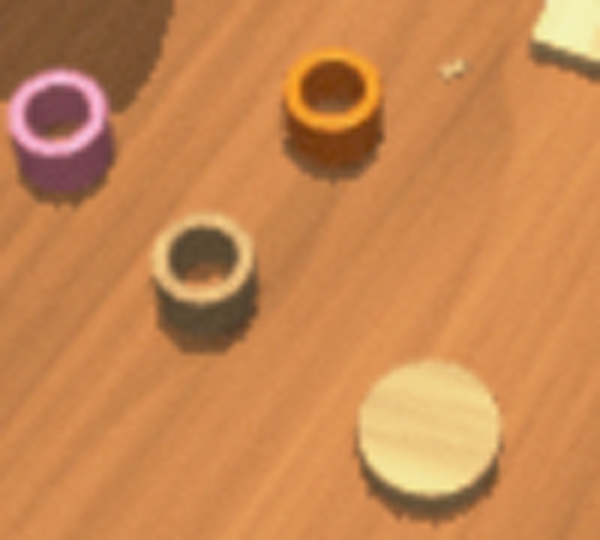

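View pics/a2.png

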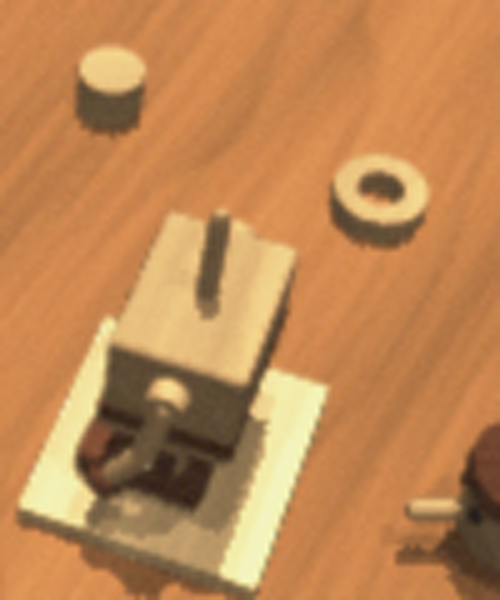

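View pics/a3.png

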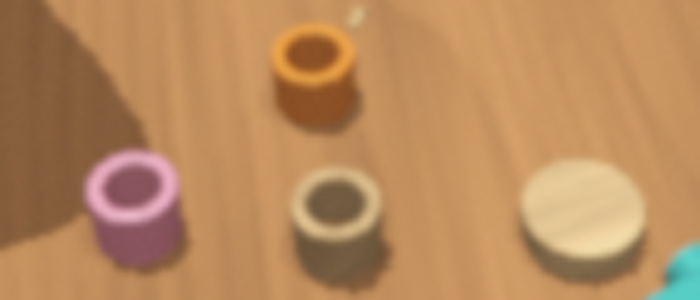

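View pics/a4.png

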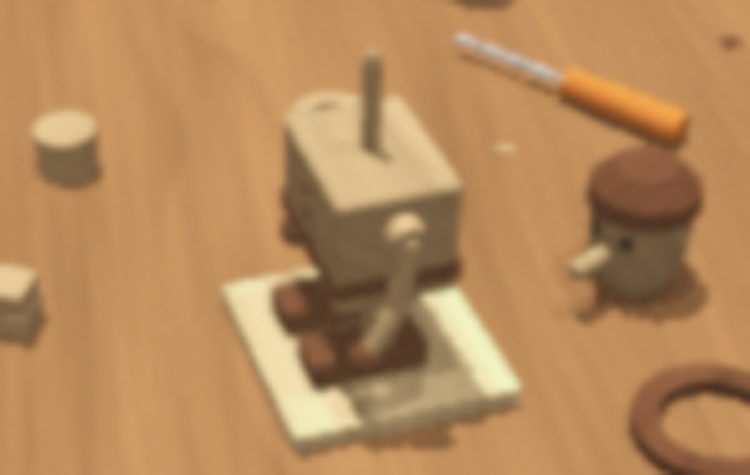

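The images show:
- **Scene:** plain sleeve with its top at (214,258), collar ring at (341,158), peg foot at (306.6,180.6) and peg tip at (309.2,162.6).
- **Side:** sleeve top at (247,271), peg foot at (274.8,165.4) and tip at (274.4,146). The collar is hidden behind the puppet in this view.

The disc, the solid offcut and the coloured copies are all separate objects.

```bash
python3 - <<'E'
from h import *
a=load('scene0');b=load('side0')
P=lambda n,s,u,v,z:print(n,onplane(s,u,v,z).round(4))
P('sleeve',a,214,258.3,.034);P('sleeve',b,247.2,270.8,.034)
P('collar',a,341,158.2,.02)
P('foot',a,306.6,180.6,.15);P('foot',b,274.8,165.4,.15)
P('top',a,309.2,162.6,.212);P('top',b,274.4,146,.212)
for n,q in dict(o1=(110,70),).items(): P('offcut',a,265+q[0]/5,120+q[1]/5,.034)
# shoulder corners scene
for q in [(172,213),(295,248),(248,385),(108,347)]: P('c',a,265+q[0]/5,120+q[1]/5,.15)
E
```

```text
sleeve [ 0.4416 -0.2781  0.034 ]
sleeve [ 0.4409 -0.2788  0.034 ]
collar [0.5709 0.2302 0.02  ]
foot [ 0.5557 -0.0153  0.15  ]
foot [ 0.5539 -0.0146  0.15  ]
top [ 0.5518 -0.0107  0.212 ]
top [ 0.5517 -0.0133  0.212 ]
offcut [0.3803 0.2204 0.034 ]
c [0.5111 0.03   0.15  ]
c [0.5774 0.0429 0.15  ]
c [ 0.5966 -0.0519  0.15  ]
c [ 0.5261 -0.0682  0.15  ]
```

```bash
python3 -m pendant '[[1.2,-1,-0.5,-0.5],[2.5,-2.1,-1,-1.1],[3.8,-3.1,-1,-1.7],[5.1,-4.1,-1,-2.3],[6.4,-5.2,-1,-2.9],[7.7,-6.2,-1,-3.5],[9,-7.2,-1,-4.1],[10.3,-8.3,-1,-4.7],[11.5,-9.3,-1,-5.2],[12.8,-10.3,-1,-5.7]]' 85
python3 -c "
from h import *
print(rows([.571,.23,.245]),monitor.observe()['joints'])"
```

```text
time_s: 1.4
position: [0.4281, -0.0281, 0.2752]
tcp_rot: [-2.413, -2.011, -0.0]
ft_force: [1.2, -0.2, 0.3]
grip_width: 0.997
[9.3210884  3.13393208 1.01031001] [-6.60767397e-02  6.34445378e-02 -1.33910482e-01  1.37374785e+00
  6.45779430e-04  1.68588563e+00]
```

```bash
python3 -m pendant '[[1.5,0.5,0,-0.5],[3.2,1,0,-1.1],[5,1.6,0,-1.7],[6.6,2.2,0.4,-2.2],[8,2.7,1,-2.5],[9.3,3.1,1.7,-2.5],[9.3,3.1,2.3,-2.5],[9.3,3.1,2.5,-2.5]]'
python3 -c "
from h import *
s=snap('wrist','w1');print(rows([.571,.23,.016]),monitor.observe()['joints'],proj(s,[.571,.23,.02]))"
```

```text
time_s: 2.4
position: [0.5692, 0.2296, 0.1988]
tcp_rot: [-1.919, -2.485, 0.003]
ft_force: [-0.1, -0.2, -0.0]
grip_width: 1.001
[0.00622174 0.07432814 6.09964374] [3.82577039e-01 4.64767367e-01 2.03025927e-01 1.31110924e+00
 6.37733664e-04 1.69817931e+00] [261.94224153 174.27023666]
```

View pics/w1.png

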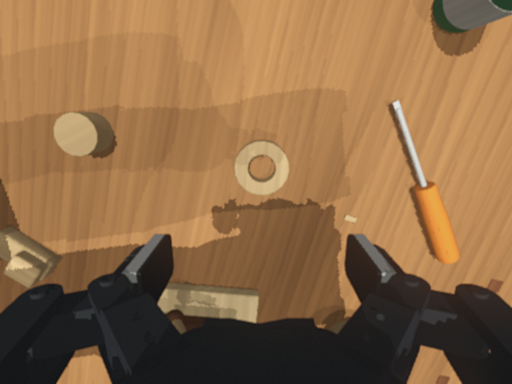

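```bash
python3 -c "
from h import *
s=load('pics/../w1');p=onplane(s,261.8,167.5,.02);print(p,rows([p[0],p[1],.016]))"
```

```text
Traceback (most recent call last):
  File "h.py", line 6, in load
    def load(fn): return np.load('pics/'+fn+'.npz')
                         ~~~~~~~^^^^^^^^^^^^^^^^^^^
FileNotFoundError: [Errno 2] No such file or directory: 'pics/pics/../w1.npz'
```

```bash
python3 -c "
from h import *
s=load('w1');p=onplane(s,261.8,167.5,.02);print(p,rows([p[0],p[1],.016]))"
```

```text
[0.56894433 0.23717249 0.02      ] [0.2548592  0.06837756 6.09974874]
```

```bash
python3 -m pendant '[[0.1,0,1.5,0],[0.2,0.1,3,0],[0.2,0.1,3,0],[0.2,0.1,3,0]]'
python3 -c "
from h import *
s=snap('wrist','w2');a=load('scene0');
print(proj(a,[.569,.237,.02]),proj(a,[.571,.23,.02]))
print(s['camera_from_world'].round(4),monitor.observe()['position'],monitor.observe()['joint_vel'])
print(proj(s,[.569,.237,.02]))
# fit ring in scene crop
crop('scene0',315,135,370,185,12,'a5')"
```

```text
time_s: 2.95
position: [0.5714, 0.2359, 0.1114]
tcp_rot: [-1.921, -2.485, -0.001]
ft_force: [-0.2, -0.1, 1.2]
grip_width: 0.993
[341.30879688 156.63237477] [340.98930217 158.25355833]
[[ 0.9677  0.252  -0.0015 -0.6112]
 [ 0.2433 -0.933   0.2653  0.083 ]
 [ 0.0654 -0.2571 -0.9642  0.2727]
 [ 0.      0.      0.      1.    ]] [0.57166958 0.23601824 0.11165139] [ 0.00110502 -0.0031956   0.00063924 -0.00742226  0.00020425  0.00138385]
[257.61083081 196.04115082]
```

View pics/w2.png

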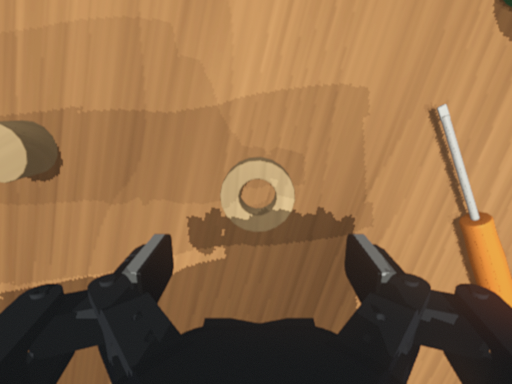

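View pics/a5.png

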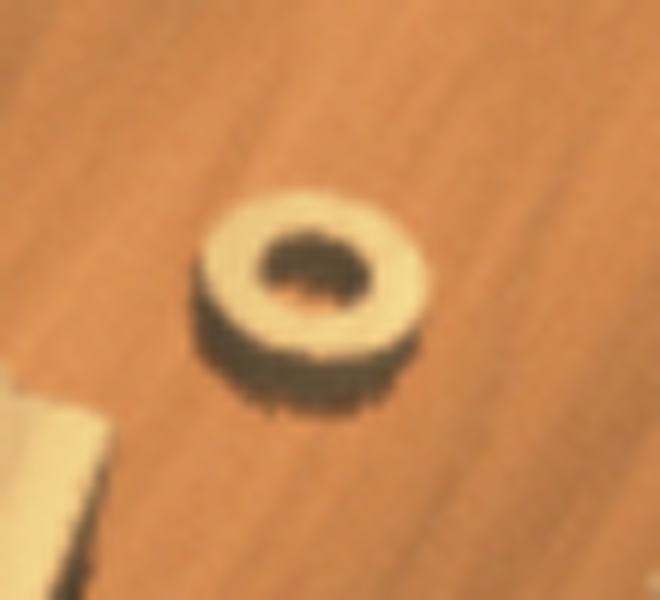

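The wrist view has the ring's centre at (258,194), which puts it at about (0.569, 0.237). The scene crop reads it about 4 mm lower in y. I'll use y = 0.236.

```bash
python3 -c "
from h import *
print(rows([.5695,.236,.016]))"
```

```text
[ 0.01511173 -0.07372073  3.18831181]
```

```bash
python3 -m pendant '[[0,-0.05,1.5,0],[0,-0.05,2.7,0],[0,-0.05,3.1,0],[0,-0.05,3.15,0],[0,-0.05,3.15,0]]'
python3 -m pendant '[[0,0,0,0],[0,0,0,0],[0,0,0,0],[0,0,0,0],[0,0,0,0],[0,0,0,0]]' 40
python3 -c "
from h import *
s=snap('wrist','w3');print(rows([.5695,.236,.016]))"
```

```text
time_s: 3.62
position: [0.5714, 0.2362, 0.0189]
tcp_rot: [1.92, 2.485, 0.005]
ft_force: [0.8, 0.4, -0.1]
grip_width: 0.995
time_s: 4.38
position: [0.5723, 0.2365, 0.0207]
tcp_rot: [1.92, 2.484, 0.009]
ft_force: [-4.3, -1.5, 16.0]
grip_width: 0.665
[ 0.00553812 -0.09718679  0.15651007]
```

View pics/w3.png

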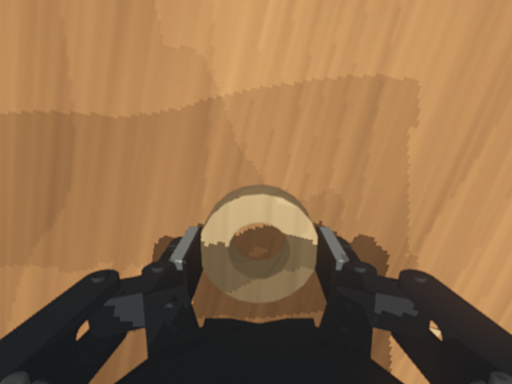

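```bash
python3 -c "
from h import *
s=load('w3');crop('w3',160,160,360,310,4,'w3c')
for q in [(259,245),(201,242),(317,242),(259,195),(259,302)]: print(onplane(s,*q,.02))
print(proj(s,monitor.observe()['position']))"
```

```text
[0.57050366 0.24030581 0.02      ]
[0.54278612 0.23480512 0.02      ]
[0.59746683 0.24891492 0.02      ]
[0.56408298 0.26494455 0.02      ]
[0.57865224 0.20903643 0.02      ]
[260.70265282 253.27560206]
```

View pics/w3c.png

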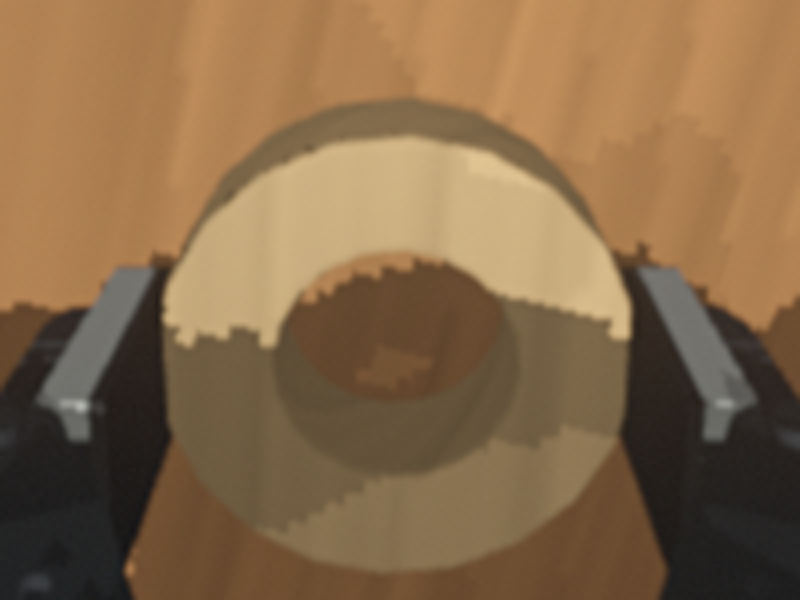

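```bash
python3 -m pendant '[[0,0,-0.5,0],[0,0,-1.5,0],[0,0,-3,0],[0,0,-5,0],[0,0,-7,0],[0,0,-8.5,0],[0,0,-8.5,0]]'
python3 -c "
from h import *
s=snap('wrist','w4');snap('scene','s4');crop('s4',250,70,450,220,4,'s4c')
print(rows([.553,-.013,.28]))"
```

```text
time_s: 5.3
position: [0.5721, 0.2363, 0.2805]
tcp_rot: [1.918, 2.481, 0.018]
ft_force: [0.5, 0.6, -1.2]
grip_width: 0.666
[-7.87548041 -2.6688715  -0.15708322]
```

View pics/w4.png

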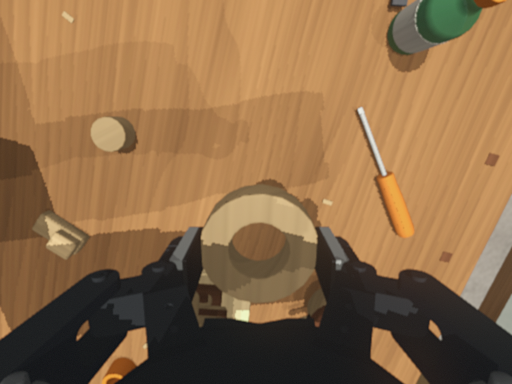

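View pics/s4c.png

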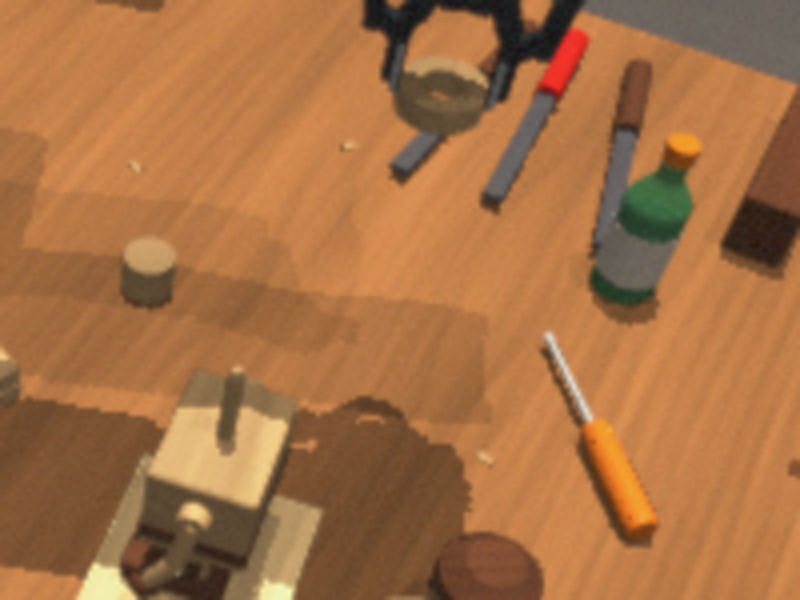

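```bash
python3 -m pendant '[[-1.4,-0.5,-0.1,0],[-3,-1,-0.1,0],[-4.6,-1.6,-0.1,0],[-6.2,-2.1,-0.1,0],[-7.4,-2.5,-0.1,0],[-8,-2.7,-0.1,0],[-8,-2.7,-0.1,0],[-8,-2.7,-0.1,0]]'
python3 -c "
from h import *
for n in('wrist','scene','side'): snap(n,n+'5')
crop('scene5',250,90,380,190,6,'s5c');crop('side5',210,70,340,170,6,'d5c')
print(monitor.observe()['position'],rows([.553,-.017,.166]))"
```

```text
time_s: 6.4
position: [0.553, -0.0159, 0.2779]
tcp_rot: [1.919, 2.485, 0.01]
ft_force: [0.3, -0.2, 0.3]
grip_width: 0.663
[ 0.55309282 -0.01585561  0.27812546] [-0.0428663  -0.03807994  3.73727161]
```

View pics/wrist5.png

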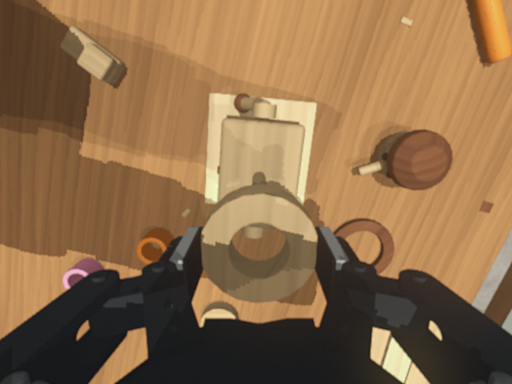

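View pics/s5c.png

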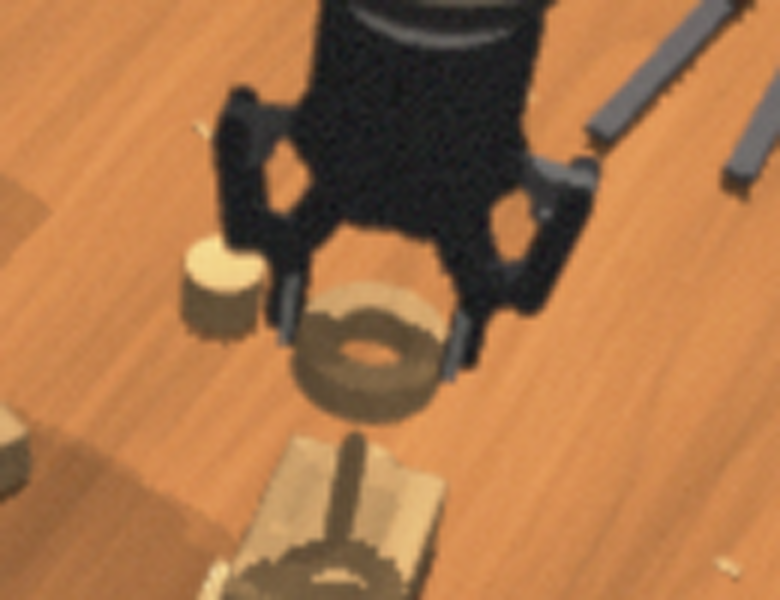

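View pics/d5c.png

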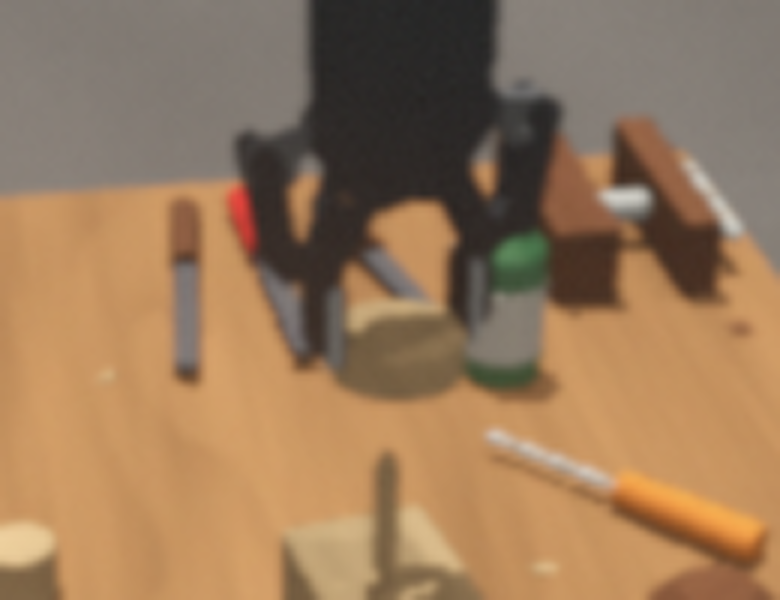

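```bash
python3 -c "
from h import *
w=load('wrist5');a=load('scene5');b=load('side5')
for z in(.15,.212): print(proj(w,[.553,-.013,z]))
print(onplane(a,311.8,146.7,.2775),onplane(b,276.8,125.8,.2775),onplane(w,259.5,245,.2775))
u=np.array([250,90])+np.array([355,440])/6;print('tip',onplane(a,*u,.21));u=np.array([210,70])+np.array([387,456])/6;print('tip',onplane(b,*u,.21))
crop('wrist5',190,90,330,310,3,'w5c')"
```

```text
[259.89795907 183.47285837]
[260.67160875 205.05178432]
[ 0.55419699 -0.02135063  0.2775    ] [ 0.55450525 -0.02413931  0.2775    ] [ 0.55136787 -0.01196997  0.2775    ]
tip [ 0.55219519 -0.01115989  0.21      ]
tip [ 0.55261154 -0.01002264  0.21      ]
```

View pics/w5c.png

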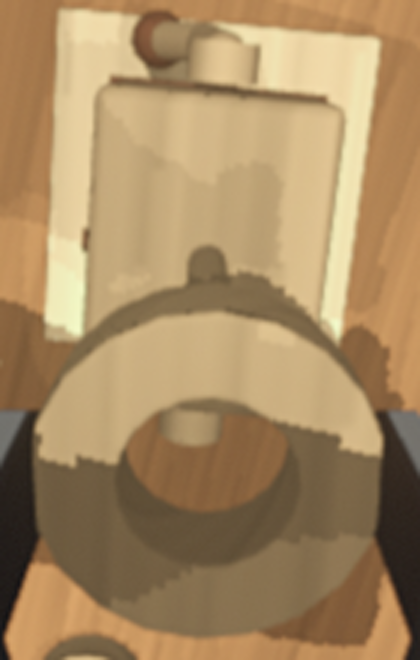

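```bash
cat >> h.py <<'E'
def tri(*obs):
    from scipy.optimize import least_squares
    f=lambda p:np.concatenate([proj(s,p)-np.array(q) for s,q in obs])
    r=least_squares(f,[.5,0,.2]);return r.x.round(4),r.fun.round(2)
E
python3 -c "
from h import *
w=load('wrist5');a=load('scene5');b=load('side5')
print('ring',tri((a,(311.8,148.8)),(b,(276.8,128.1))))
print('ring3',tri((a,(311.8,148.8)),(b,(276.8,128.1)),(w,(259.5,246))))
print('tip',tri((a,(309.2,163)),(b,(274.5,145.8))))
print('foot',tri((a,(306.6,180.6)),(b,(274.8,165.4))))
"
```

```text
ring (array([ 0.555 , -0.0202,  0.2694]), array([ 0.06,  0.21, -0.17, -0.18]))
ring3 (array([ 0.5531, -0.0175,  0.267 ]), array([-0.32, -0.1 , -1.13,  0.23,  0.29,  0.09]))
tip (array([ 0.5523, -0.0116,  0.2116]), array([ 0.  ,  0.01, -0.01, -0.01]))
foot (array([ 0.5548, -0.0134,  0.1485]), array([-0.06, -0.25,  0.2 ,  0.21]))
```

```bash
python3 -m pendant '[[0.1,0,0.4,0],[0.14,0,0.9,0],[0.14,0,1.1,0],[0.14,0,1.1,0]]'
python3 -c "
from h import *
for n in('scene','side'): snap(n,n+'6')
crop('scene6',250,90,380,190,6,'s6c');crop('side6',210,70,340,170,6,'d6c')
print(monitor.observe()['position'])"
```

```text
time_s: 7.05
position: [0.552, -0.0115, 0.2447]
tcp_rot: [1.918, 2.486, 0.009]
ft_force: [-0.9, -0.2, 0.7]
grip_width: 0.665
[ 0.55236826 -0.01159997  0.24547172]
```

View pics/s6c.png

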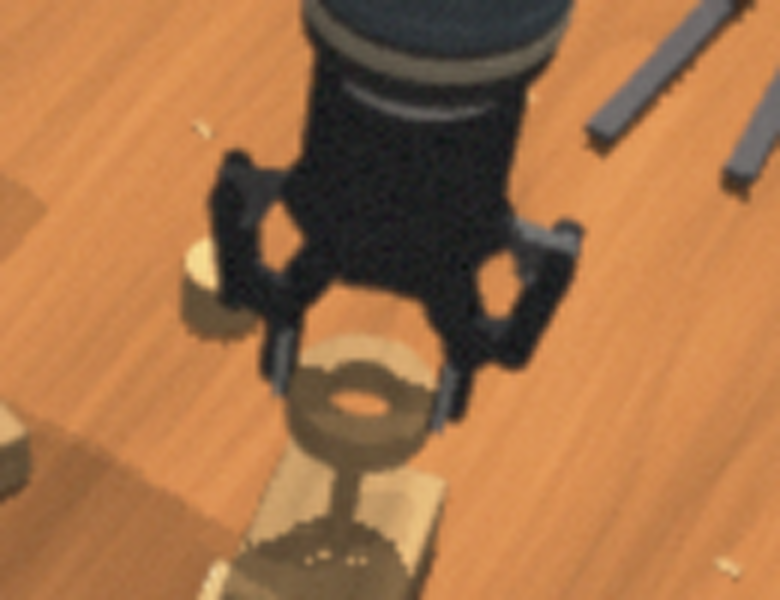

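View pics/d6c.png

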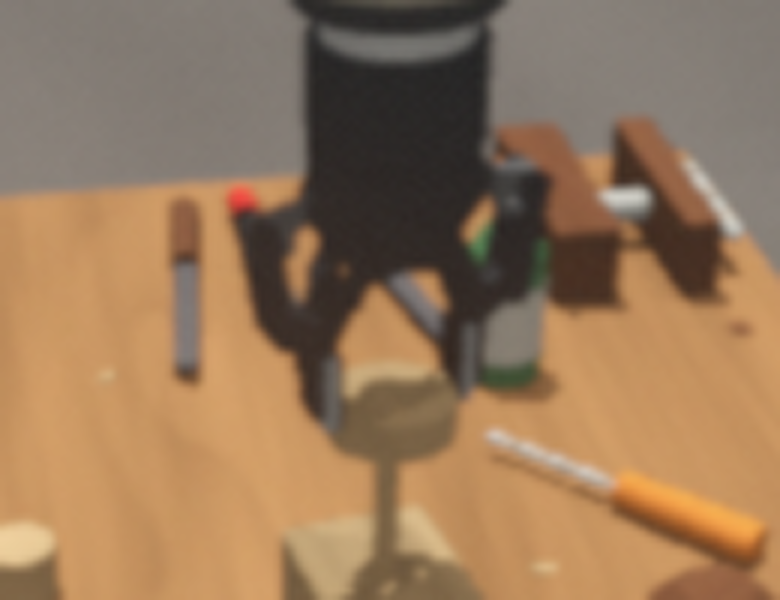

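```bash
python3 -m pendant '[[0,-0.08,0,0],[0,-0.08,0.3,0],[0,-0.08,0.6,0],[0,-0.08,0.8,0],[0,-0.08,0.8,0]]'
python3 -c "
from h import *
for n in('scene','side','wrist'): snap(n,n+'7')
crop('scene7',250,90,380,190,6,'s7c');crop('side7',210,70,340,170,6,'d7c')
print(monitor.observe()['position'])"
```

```text
time_s: 7.78
position: [0.5499, -0.0121, 0.2208]
tcp_rot: [1.918, 2.485, 0.01]
ft_force: [-0.1, 0.9, -1.2]
grip_width: 0.665
[ 0.55032341 -0.0121437   0.22165273]
```

View pics/s7c.png

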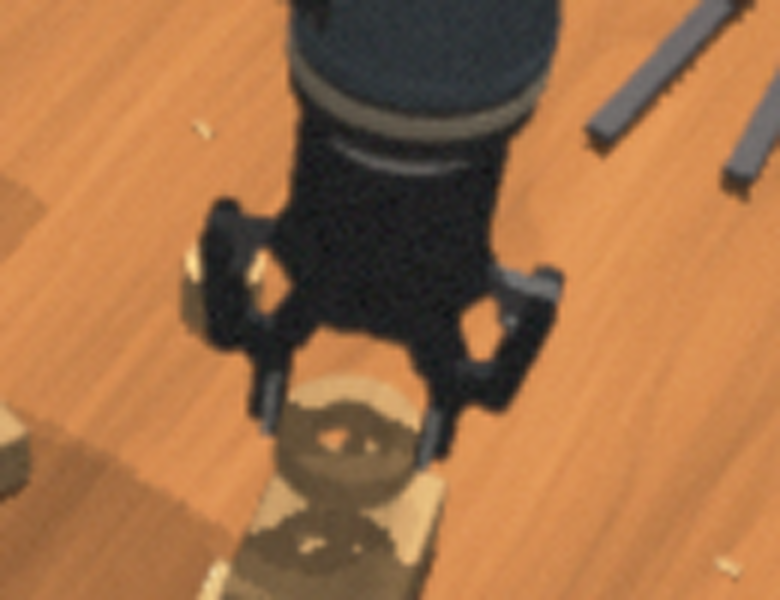

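View pics/wrist7.png

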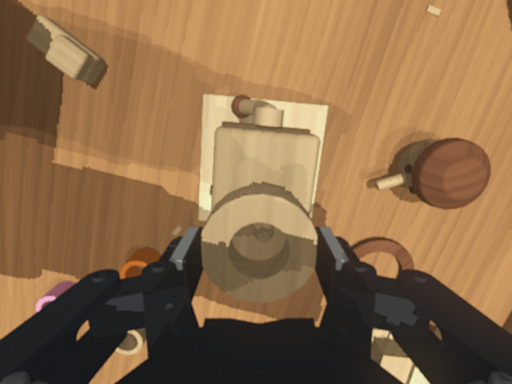

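The peg tip is now visible inside the ring hole: scene crop (355,435), wrist (263,233). I'll correct by about 1.5 mm and lower the ring.

```bash
python3 -m pendant '[[0,0.05,0.2,0],[0,0.05,0.6,0],[0,0.05,1.0,0],[0,0.05,1.3,0],[0,0.05,1.5,0],[0,0.05,1.6,0],[0,0.05,1.6,0]]'
python3 -c "
from h import *
for n in('side','wrist'): snap(n,n+'8')
crop('side8',210,70,340,170,6,'d8c')
print(monitor.observe()['position'],monitor.observe()['ft_force'])"
```

```text
time_s: 8.8
position: [0.5521, -0.0116, 0.1737]
tcp_rot: [1.917, 2.484, 0.011]
ft_force: [-0.3, 0.1, -0.7]
grip_width: 0.661
[ 0.55227761 -0.01161051  0.17397714] [-0.01205543  0.96065467  0.49356558]
```

View pics/d8c.png

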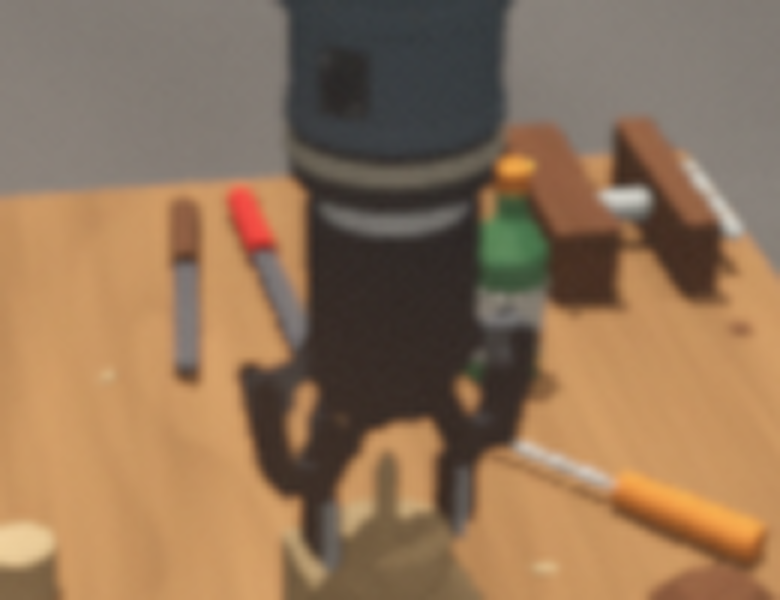

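View pics/wrist8.png

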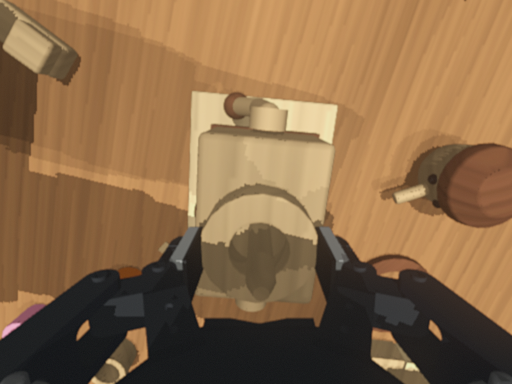

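```bash
python3 -m pendant '[[0,0,0.05,0],[0,0,0.1,0],[0,0,0.13,0],[0,0,0.13,0]]'
```

```text
time_s: 9.4
position: [0.5524, -0.0116, 0.1708]
tcp_rot: [1.917, 2.483, 0.012]
ft_force: [-3.8, -1.2, 9.6]
grip_width: 0.659
```

Contact shows about 10 N. I'll release and retract.

```bash
python3 -m pendant '[[0,0,0,0],[0,0,0,0],[0,0,0,0],[0,0,-0.3,0],[0,0,-1,0],[0,0,-2,0],[0,0,-3.5,0],[0,0,-3.7,0]]' 80
python3 -c "
from h import *
for n in('scene','side'): snap(n,n+'9')
crop('scene9',260,120,360,220,6,'s9c')
crop('side9',210,120,340,220,6,'d9c')
o=monitor.observe();print(o['position'],rows([.441,-.278,.245]),o['joints'])"
```

```text
time_s: 10.4
position: [0.5526, -0.012, 0.2852]
tcp_rot: [1.914, 2.48, 0.017]
ft_force: [0.7, 0.1, 0.3]
grip_width: 0.938
[ 0.55189301 -0.01201235  0.28252004] [-7.64160165 -5.83443127  1.18473829] [-0.02372661  0.31288552  0.19066897  1.43891551  0.00359534  1.29097036]
```

View pics/s9c.png

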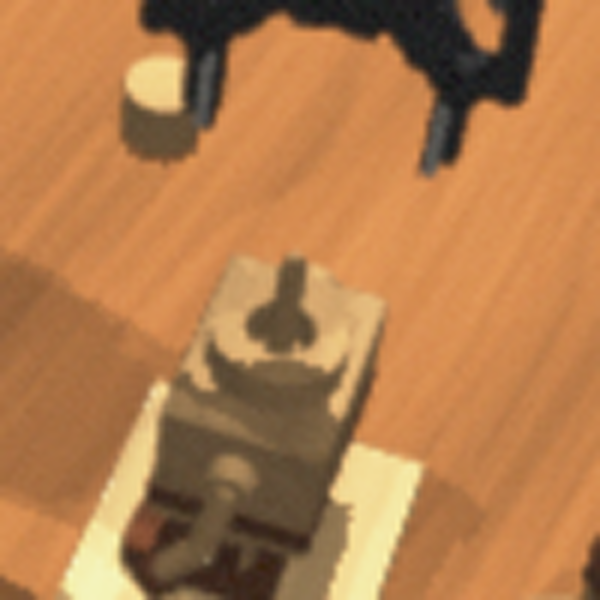

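View pics/d9c.png

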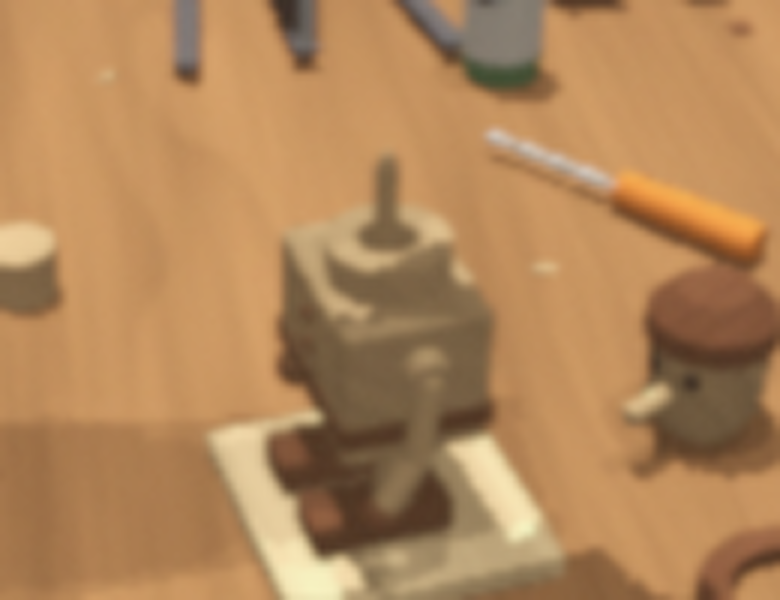

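The collar sits flat around the peg. Next is the sleeve, so I'll check its neighbours to choose a jaw direction.

```bash
python3 -c "
from h import *
a=load('scene0');s=np.array([.441,-.278])
for n,q,z in(('or',(235.5,230),.034),('pink',(190,233.7),.034),('disc',(251.5,286.7),.02)):
  p=onplane(a,*q,z)[:2];d=p-s;print(n,p,np.hypot(*d),np.degrees(np.arctan2(d[1],d[0])))
M=R.from_rotvec(monitor.observe()['tcp_rot']).as_matrix();print(M.round(2))"
```

```text
or [ 0.44124725 -0.17804648] 0.09995382372647278 89.85827138570187
pink [ 0.34550033 -0.25221054] 0.09892059594933715 164.88787992644086
disc [ 0.56009084 -0.28738955] 0.11946041781904443 -4.508079862837331
[[-0.25  0.97  0.01]
 [ 0.97  0.25  0.  ]
 [ 0.    0.01 -1.  ]]
```

```bash
python3 -m pendant '[[-0.8,-0.6,0,0.8],[-2,-1.5,0,1.7],[-3.4,-2.6,0,2.6],[-4.8,-3.7,0.3,3.5],[-6,-4.6,1,4.4],[-7.1,-5.4,2,5.3],[-7.6,-5.8,3,6.1],[-7.6,-5.8,3.6,6.5],[-7.6,-5.8,3.6,6.5],[-7.6,-5.8,3.6,6.5]]' 75
python3 -c "
from h import *
s=snap('wrist','w10')
print(rows([.441,-.278,.02]),monitor.observe()['joints'],proj(s,[.441,-.278,.034]))"
```

```text
time_s: 11.75
position: [0.4425, -0.2761, 0.1729]
tcp_rot: [2.954, 1.069, 0.016]
ft_force: [-0.2, 0.3, 0.8]
grip_width: 0.878
[-0.13392369 -0.01293113  5.10519942] [-0.56236781  0.27501767 -0.13734128  1.15125274  0.00803024  1.88487487] [260.05453107 185.34757909]
```

View pics/w10.png

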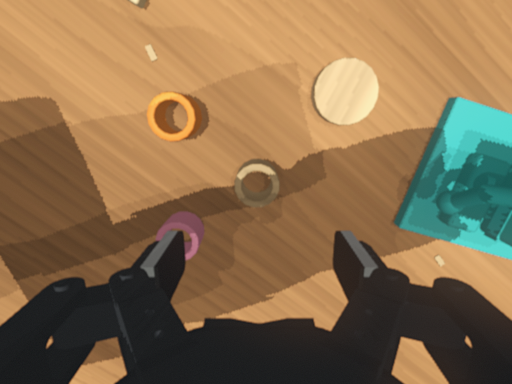

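```bash
python3 -c "
from h import *
s=load('w10');p=onplane(s,257,186,.034);print(p,rows([p[0],p[1],.022]))"
```

```text
[ 0.43864386 -0.27617118  0.034     ] [-0.154607   -0.10974208  5.03790362]
```

```bash
python3 -m pendant '[[-0.15,-0.08,1.2,0],[-0.15,-0.08,2.6,0],[-0.15,-0.08,3.8,0],[-0.15,-0.08,4.6,0],[-0.15,-0.08,5.0,0],[-0.15,-0.08,5.0,0],[-0.15,-0.08,5.0,0]]'
python3 -c "
from h import *
s=snap('wrist','w11')"
```

```text
time_s: 12.68
position: [0.44, -0.2772, 0.0243]
tcp_rot: [2.952, 1.069, 0.018]
ft_force: [-0.1, -0.4, 0.7]
grip_width: 0.879
```

View pics/w11.png

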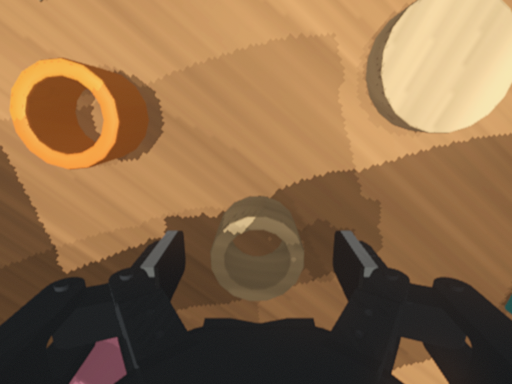

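The sleeve is centred between the open fingers at (258,252). Closing on it and lifting.

```bash
python3 -m pendant '[[0,0,0,0],[0,0,0,0],[0,0,0,0],[0,0,0,0],[0,0,0,0],[0,0,0,0],[0,0,0,0]]' 25
python3 -m pendant '[[0,0,-0.5,0],[0,0,-1.5,0],[0,0,-3,0],[0,0,-5,0],[0,0,-7,0],[0,0,-9,0],[0,0,-9.2,0],[0,0,-9.2,0]]'
python3 -c "
from h import *
s=snap('wrist','w12');print(rows([.553,-.013,.30]))"
```

```text
time_s: 13.6
position: [0.4405, -0.2775, 0.0253]
tcp_rot: [2.951, 1.068, 0.02]
ft_force: [-4.1, 2.2, 15.4]
grip_width: 0.488
time_s: 14.6
position: [0.4369, -0.2779, 0.3018]
tcp_rot: [2.95, 1.068, 0.021]
ft_force: [0.6, -0.5, -1.2]
grip_width: 0.493
[ 8.62824447 -4.29273155  0.08857225]
```

View pics/w12.png

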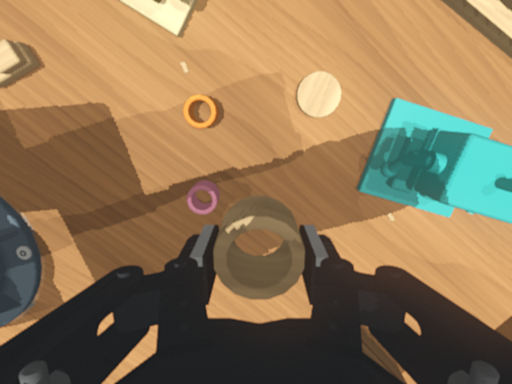

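```bash
python3 -m pendant '[[1.2,-0.6,0,-0.4],[2.9,-1.45,0,-0.9],[4.6,-2.3,0,-1.5],[6.2,-3.1,0,-2.1],[7.6,-3.8,0,-2.6],[8.4,-4.2,0,-3],[8.6,-4.3,0,-3],[8.6,-4.3,0,-3],[8.6,-4.3,0,-3]]'
python3 -c "
from h import *
for n in('wrist','scene','side'): snap(n,n+'13')
crop('scene13',250,80,380,190,6,'s13c');crop('side13',210,60,340,170,6,'d13c')
o=monitor.observe();print(o['position'],rows([.553,-.013,.195]),R.from_rotvec(o['tcp_rot']).as_matrix().round(2))"
```

```text
time_s: 15.78
position: [0.5518, -0.0144, 0.3025]
tcp_rot: [2.574, 1.792, 0.017]
ft_force: [0.0, -0.0, 0.4]
grip_width: 0.491
[ 0.55196689 -0.01415614  0.30273113] [ 0.02719076 -0.02111116  3.59124443] [[ 0.35  0.94  0.01]
 [ 0.94 -0.35  0.  ]
 [ 0.01  0.01 -1.  ]]
```

View pics/s13c.png

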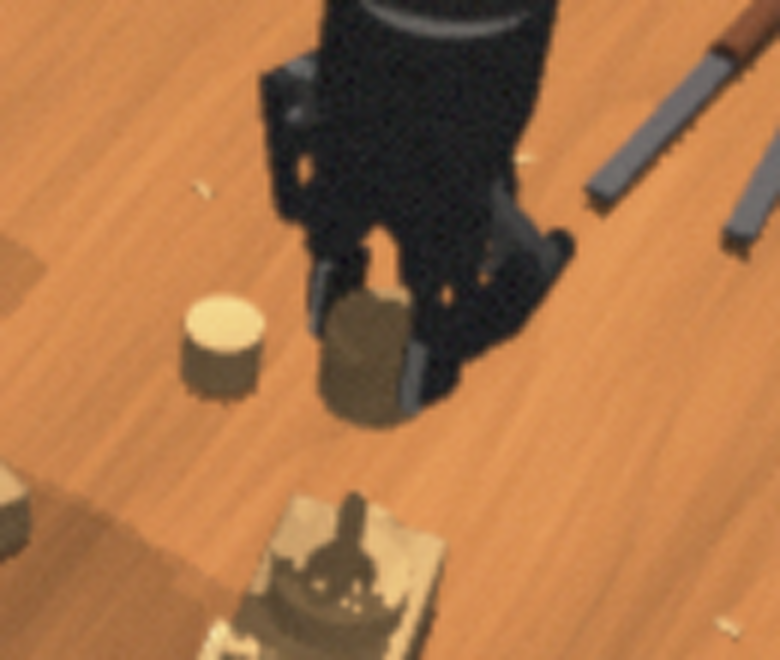

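View pics/d13c.png

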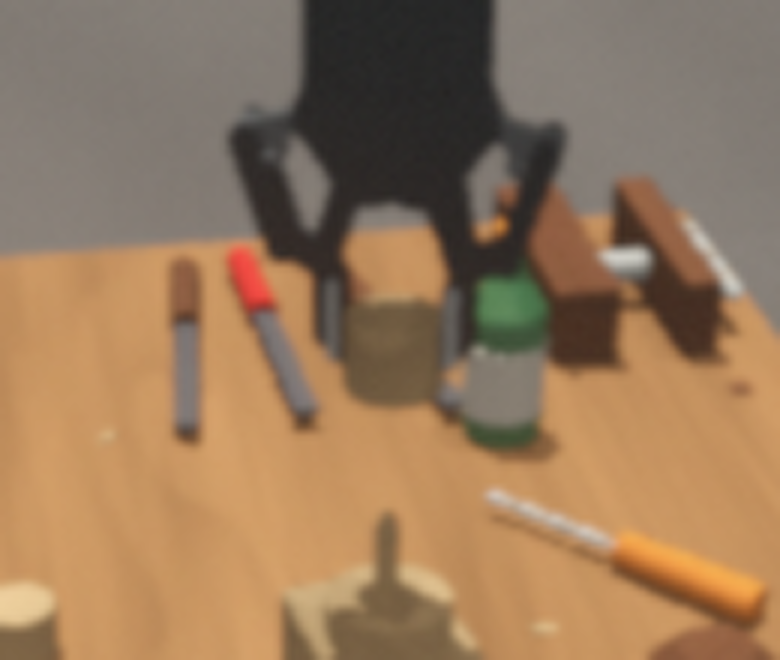

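View pics/wrist13.png

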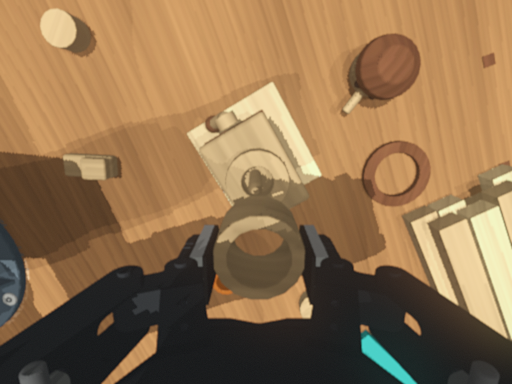

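```bash
python3 -c "
from h import *
w=load('wrist13');a=load('scene13');b=load('side13')
print(tri((a,(312,139.3)),(b,(275.3,118.5))))
print(onplane(a,312,139.3,.295),onplane(b,275.3,118.5,.295),onplane(w,259,255,.312))
print('tip',tri((a,(309,163)),(b,(274.5,146))))
"
```

```text
(array([ 0.5507, -0.0186,  0.2961]), array([ 0.07,  0.25, -0.2 , -0.21]))
[ 0.54979837 -0.01686174  0.295     ] [ 0.55140922 -0.01762407  0.295     ] [ 0.55179981 -0.01073332  0.312     ]
tip (array([ 0.552 , -0.0119,  0.2114]), array([ 0.03,  0.11, -0.08, -0.09]))
```

```bash
python3 -m pendant '[[0.1,0,0.5,0],[0.1,0,1.2,0],[0.1,0,1.7,0],[0.1,0,1.9,0],[0.1,0,1.9,0],[0.1,0,1.9,0]]'
python3 -c "
from h import *
for n in('wrist','scene','side'): snap(n,n+'14')
crop('scene14',250,90,380,200,6,'s14c');crop('side14',210,70,340,180,6,'d14c')
o=monitor.observe();print(o['position'])"
```

```text
time_s: 16.68
position: [0.554, -0.0113, 0.2464]
tcp_rot: [2.573, 1.792, 0.019]
ft_force: [0.0, 0.6, -0.2]
grip_width: 0.49
[ 0.55394636 -0.01126423  0.24621838]
```

View pics/s14c.png

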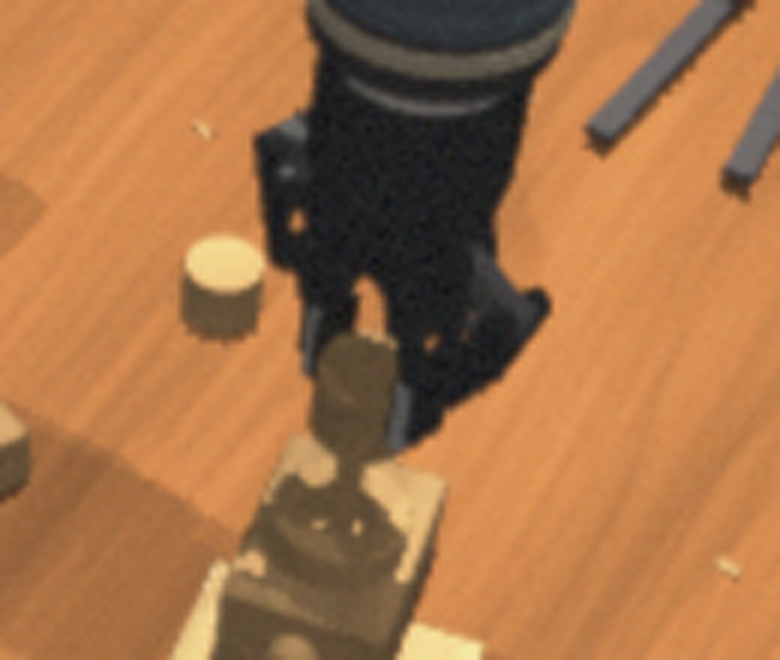

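View pics/d14c.png

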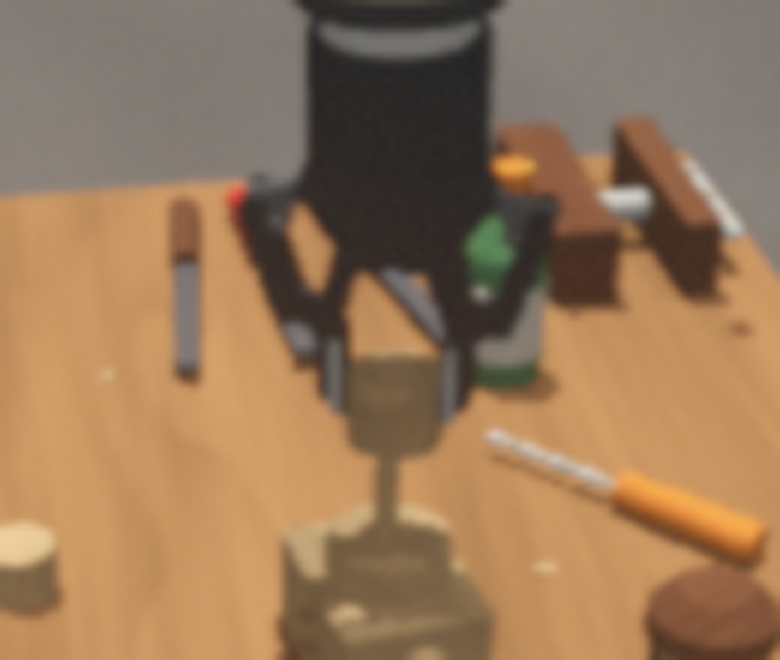

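View pics/wrist14.png

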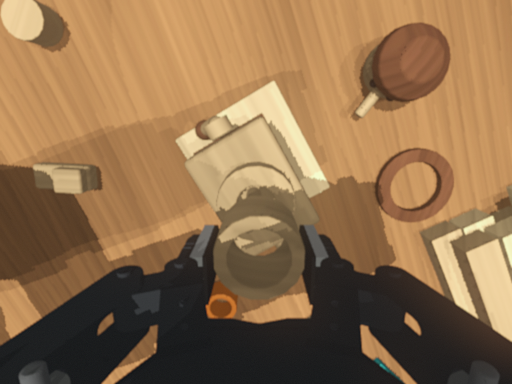

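```bash
python3 -m pendant '[[0,-0.05,0.1,0],[0,-0.05,0.4,0],[0,-0.05,0.7,0],[0,-0.05,0.8,0],[0,-0.05,0.8,0]]'
python3 -c "
from h import *
for n in('wrist','scene','side'): snap(n,n+'15')
crop('scene15',250,90,380,200,6,'s15c');crop('wrist15',180,160,340,310,5,'w15c')
o=monitor.observe();print(o['position'])"
```

```text
time_s: 17.45
position: [0.5527, -0.0107, 0.2219]
tcp_rot: [2.573, 1.792, 0.018]
ft_force: [-0.1, -0.2, -0.2]
grip_width: 0.493
[ 0.55300674 -0.01072312  0.22245162]
```

View pics/s15c.png

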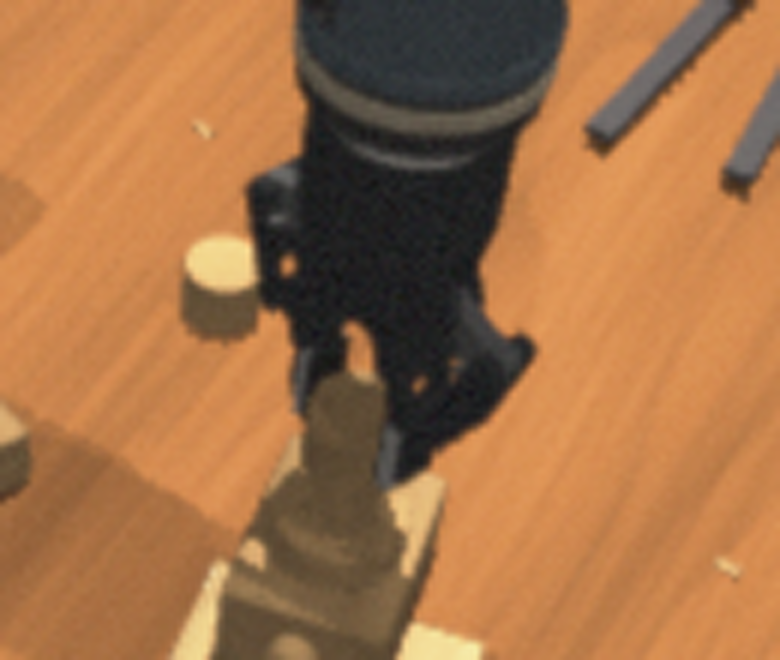

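View pics/w15c.png

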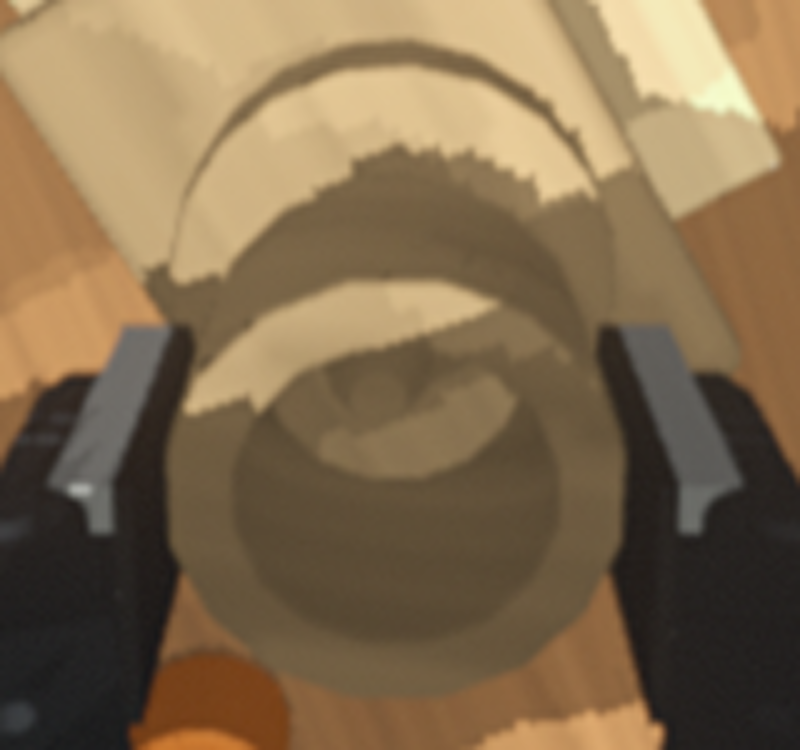

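The peg tip shows inside the sleeve bore at wrist crop (375,385). Lowering.

```bash
python3 -m pendant '[[0,-0.04,0.2,0],[0,-0.04,0.5,0],[0,-0.04,0.7,0],[0,-0.04,0.75,0],[0,-0.04,0.75,0]]'
python3 -m pendant '[[0,0,0.05,0],[0,0,0.1,0],[0,0,0.13,0],[0,0,0.13,0]]'
```

```text
time_s: 18.23
position: [0.5521, -0.0103, 0.1999]
tcp_rot: [2.573, 1.792, 0.019]
ft_force: [-0.1, -0.4, 0.0]
grip_width: 0.494
time_s: 18.73
position: [0.5522, -0.0102, 0.196]
tcp_rot: [2.573, 1.792, 0.019]
ft_force: [-0.2, 0.4, -0.5]
grip_width: 0.488
```

```bash
python3 -m pendant '[[0,0,0.04,0],[0,0,0.08,0],[0,0,0.08,0],[0,0,0.08,0]]'
python3 -c "
from h import *
snap('wrist','w16');snap('side','d16');crop('d16',210,70,340,180,6,'d16c')"
```

```text
time_s: 19.23
position: [0.5524, -0.0103, 0.1953]
tcp_rot: [2.572, 1.791, 0.021]
ft_force: [-8.3, -0.5, 24.5]
grip_width: 0.492
```

View pics/d16c.png

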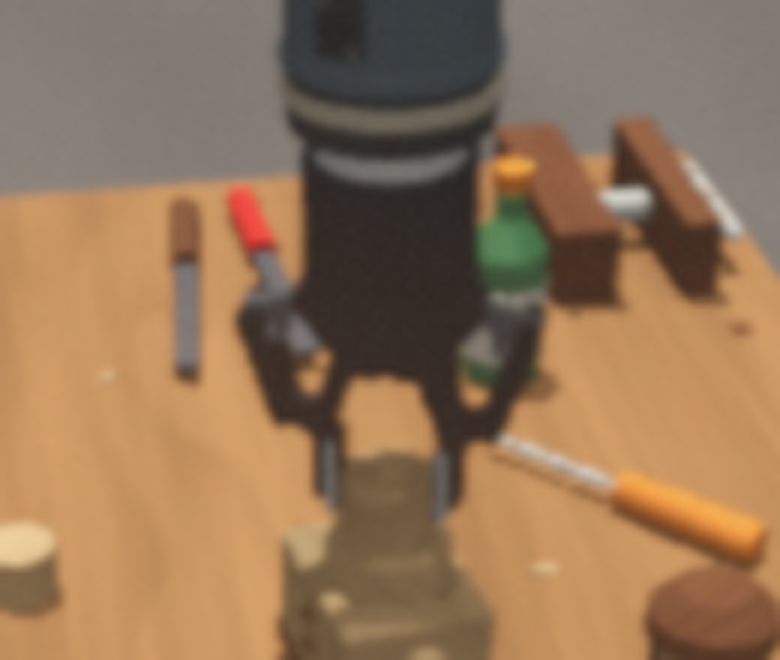

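View pics/w16.png

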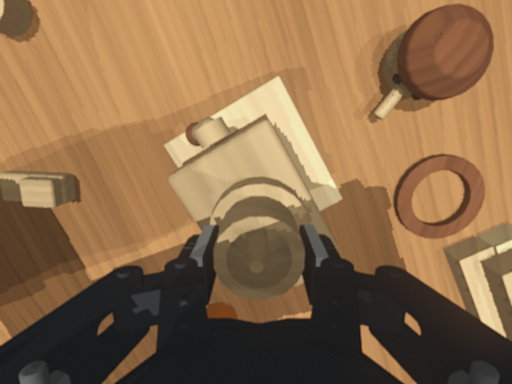

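The sleeve is seated on the collar with 24 N of contact, at the predicted height (TCP z = 0.195). I'll ease off, release and retract.

```bash
python3 -m pendant '[[0,0,0,0],[0,0,0,0]]'
python3 -m pendant '[[0,0,0,0],[0,0,0,0],[0,0,0,0],[0,0,0,0],[0,0,-0.5,0],[0,0,-1.5,0],[0,0,-3,0],[0,0,-4,0],[0,0,-4,0]]' 75
python3 -c "
from h import *
for n in('wrist','scene','side'): snap(n,n+'17')
crop('scene17',260,130,360,220,6,'s17c');crop('side17',210,120,340,220,6,'d17c')
o=monitor.observe();print(o['position'])"
```

```text
time_s: 19.58
position: [0.5525, -0.0103, 0.1955]
tcp_rot: [2.571, 1.791, 0.022]
ft_force: [-1.5, -0.1, 6.8]
grip_width: 0.496
time_s: 20.7
position: [0.5515, -0.0105, 0.3186]
tcp_rot: [2.569, 1.79, 0.028]
ft_force: [1.3, -1.0, -0.6]
grip_width: 0.879
[ 0.55041272 -0.01047996  0.3151279 ]
```

View pics/s17c.png

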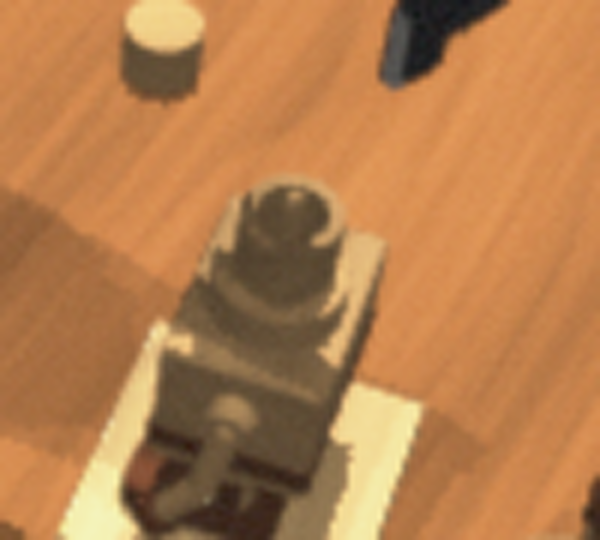

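View pics/d17c.png

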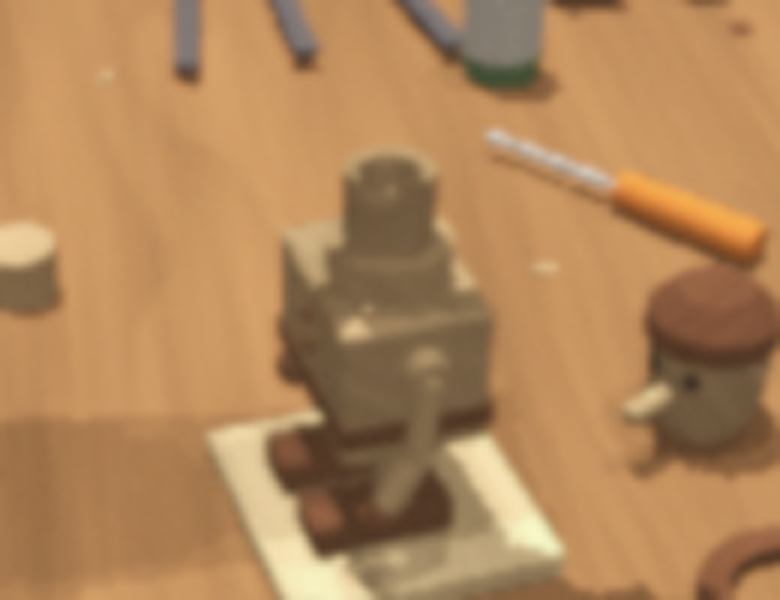

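View pics/wrist17.png

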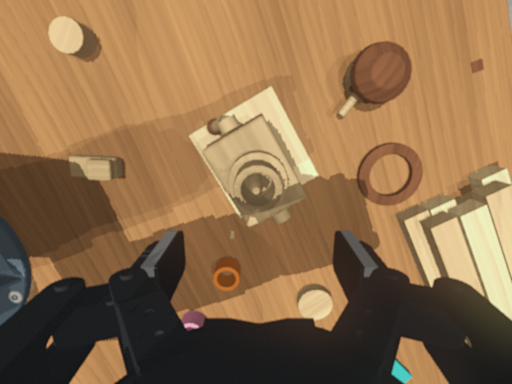

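Both parts sit level and concentric with the peg, and the gripper is well clear. Handing in.

```bash
python3 -c "
from h import *
print(workorder.sign_off(), monitor.observe()['time_s'])"
```

```text
the job is handed in; nothing more can be done
the job is handed in; nothing more can be done
```

The collar is over the neck peg and flat on the shoulders, and the sleeve stands on top of it. I released both and handed the job in at about 21 s. `sign_off()` gives no verdict, so this rests on my own checks.

- **Final views:** the scene, side and wrist pictures show both parts level, with the peg tip inside the sleeve bore. The gripper was about 0.1 m above the peg. I did not measure the final offsets numerically; I judged the centring by eye.
- **Contact:** the collar met the shoulders at about 10 N and the sleeve met the collar at about 24 N. Both heights matched what I expected from the grasps.
- **Disagreements:** the cameras differed by up to 7 mm in y on the collar before the grasp, and by about 6–12 mm on the held parts. I aligned each part by its position relative to the peg in the pictures, within the 9 mm clearance all round. The finger opening read about 2–3 mm less than the part diameters in both grasps, but neither part slipped.

The solid disc, the offcut and the coloured look-alikes were not touched.

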